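# Weight down three drying bindings

### The arm

A 7-joint arm with a two-finger parallel gripper is mounted at the origin on a cart in front of the work surface, level with it; the furniture and walls round the work are solid. World frame = base frame: x ahead of the robot, y to its left, z up, the work surface at z = 0. Lengths are in m, angles in rad, forces in N, time in s.
With the tool pointing down it reaches from about 0.425 to 0.825 m from the base axis. Payload 3.6 kg.
Tool frame: the origin (TCP) lies between the finger pads; the fingertips stand 8 mm ahead of it and the grasp point (between the pads) lies 11 mm behind it; z points along the fingers, y is the line along which they close (so a half turn about z gives the same grasp; the last joint's range is limited). The gripper opens to 93 mm and grips with 3 to 60 N. Pads are 15 mm wide; open, the fingers measure 128 mm over their backs; the gripper's body (75 mm by 188 mm) begins 65 mm behind the grasp point.
Start: joints at [-1.188, 0.615, -0.013, 1.423, 0.008, 1.103, -0.04], TCP at [0.258, 0.596, 0.227] pointing down, gripper open.
Joint ranges: [-3.12, 3.12], [-0.3, 2.06], [-1.34, 1.32], [0.26, 2.42], [-1.36, 4.5], [0.01, 1.98], [-2.84, 2.84]. Speed limits (rad/s): [2.79, 2.79, 3.14, 3.14, 3.14, 3.14, 3.14].

### API

Orientations are given as a rotation vector (axis times angle).
In Python, from rig import sensors, camera, robot gives the robot as it stands. The module is installed in compiled form; this text tells all that it offers.
- The arm moves only by the tool apply_moves, never from a script. Its argument "rows" is a list of rows, each an object with "delta_pos": the shift along the tool's x, y, z in cm, a list of three; "rotation": the turn, a rotation vector about the tool's x, y, z in rad, a list of three. In form: [{"delta_pos": [tx, ty, tz], "rotation": [ax, ay, az]}, ...]. A call has 1 to 10 rows; each row shifts and turns the commanded pose from where the row before left it, along the tool's axes as they then stand; what a row does not reach is not made up. A row lasts 1/10 s, in which the tool goes at most 50 mm and 8.59 degrees, less where a joint would pass 70% of its speed; a pose out of reach is approached as far as the arm can. A call is refused whole if a number of a shift passes 5 or a number of a turn 0.15, either way. A call with a gripper value outside its range is refused whole. "fingers" is the closure, from -1 (fully open) to 1 (shut), so that 0 is half open, set as the call begins (left out, the last holds). The fingers move at their own pace and stop on an object; "grip_force" is the grip in N (left out, the last holds). Time passes only in rows, so rows that do not move let the fingers close. It gives the time, the measured TCP pose, the force, the opening and the grip force at its end, in the units of the state.
- sensors.read_state(): the state, without advancing time (a new reading comes with each control period).
- camera(name): name is "scene" or "top" or "wrist"; returns a dict with "image" (420x560x3 uint8, red, green, blue), "mtx" (3x3 intrinsics, pixels), "pose" (4x4, takes a point from camera to world coordinates). Camera axes: x right, y up, looking along -z (the intrinsics and any distortion apply to the point x, -y, -z); pixel columns grow to the right and rows downward; lengths in m; the calibration is good to about 2 mm. A picture is of the moment at which its call begins. There is no depth.
- robot.finish_job(): hands the job in; it is judged then, once.
The state is a dict: "clock": time; "joint_pos": joint angles; "qd": joint speeds; "joint_efforts": joint torques, N m; "tcp_pos": TCP position; "tcp_rot": TCP orientation; "contact_force": force on the tool from outside, world axes, zero at the start; "moment": the same for the moment, N m; "gripper_width": opening from 0.0 (shut) to 1.0 (fully open); "gripper_force": force on a finger pad.
Only numpy, scipy, OpenCV 4.12 (cv2) and the standard library are available. Lean on these libraries where they do the work, as an engineer would, in place of code of your own. Each camera call takes 0.05 s, during which the arm holds its last target. There are 200 camera calls.

### The job

The tied bundle, the cream text block and the brown booklet have just been glued and must dry under weight. Stand one brass weight upright on the middle of the text block and one on the middle of the brown booklet (either one on either), and lay the clear acrylic block centred and lengthwise on the tied bundle. Do not push the bundle, text block or booklet out of place, and leave the paste jar and the thread spool where they stand.

Things in the scene. Friction and masses are not known exactly. Their poses are not given: they have to be found in the camera images.
- brass_a_mid (a point): one of two identical turned pale-brass weights: a cylinder 46 mm in diameter with a shoulder and a small knob on top, 67 mm high in all, about 0.55 kg, standing upright. The point is on its axis half-way up, 33.5 mm above its underside; z up. Grip the cylindrical body (the lower 40 mm) across its 46 mm.
- brass_b_mid (a point): the other of the two identical brass weights, same sizes and the same point (on the axis, 33.5 mm above its underside).
- acrylic_mid (a point): clear (whitish, see-through) acrylic block, a plain box 129 mm long, 58 mm wide and 60 mm high, about 0.41 kg. The point is its centre, 30 mm above its underside; x along the 129 mm length, y across the 58 mm width (grip across this), z up.
- bundle_top (a point): bundle of thin brown volumes tied crosswise with white twine, loose, 111 x 142 mm and 27 mm high (30 mm with the twine), about 0.3 kg. The point is the centre of its flat top; x along its short side (111 mm), y along its long side (142 mm), z up.
- text_block_top (a point): cream-white sewn text block without a cover, loose, 118 mm along x, 144 mm along y, about 0.12 kg. The point is the centre of its top, 12 mm above the table; z up.
- brown_booklet_top (a point): thin dark-brown paper-bound booklet, loose, 120 mm along x, 148 mm along y, about 0.12 kg. The point is the centre of its top, 8 mm above the table; z up.
- paste_jar_mid (a point): bystander: round glass jar with white paste, 58 mm in diameter, 66 mm high. The point is on its axis half-way up. To be left where it stands.
- thread_spool_mid (a point): bystander: wooden spool of off-white thread, 36 mm in diameter, 46 mm high, standing upright. The point is on its axis half-way up. To be left where it stands.
Things that resemble listed ones, but are neither listed nor needed, are in the scene too. What is shaped like the part that bears brass_a_mid but black or turquoise is not meant.

How it is judged:
By the outcome, as a careful person would: the job done as asked, in the order asked, and still so for the second after the job is handed in, with the robot touching nothing.
It also fails if it takes over 96 s, if anything falls off the work surface, if the arm or the gripper's body presses on something with over 40 N, if the wrist force passes 120 N, or if a joint passes its speed limit or range.

## Working session

There is one attempt and no reset: what is moved stays moved. The work goes in short steps, Python scripts to look and compute and a tool call to move; the robot and the scene stay as the last step left them, time stands still between calls to the robot, and variables do not carry over. Pictures are saved under pics/ and viewed, at most 14 in all, crops included, and the job is handed in when it is done.

Besides the shell and the picture viewer there is one more tool, called after "Call:" by a JSON object that holds its "fn" and its "kwargs", one argument or row to a line. apply_moves: Moves the arm, as the interface text tells. Its arguments: {"type":"object","properties":{"rows":{"type":"array"},"fingers":{"type":"number"},"grip_force":{"type":"number"}},"required":["rows"]}

```bash
mkdir -p pics
cat > h.py <<'E'
import numpy as np, cv2
from rig import sensors, camera, robot
def snap(n,f):
    c=camera(n); cv2.imwrite('pics/'+f+'.png',c['image'][:,:,::-1]); np.savez('pics/'+f+'.npz',**{k:c[k] for k in('image','mtx','pose')}); return c
def ray(c,u,v,z):
    K=c['mtx'];P=c['pose'];d=np.array([(u-K[0,2])/K[0,0],-(v-K[1,2])/K[1,1],-1.]);d=P[:3,:3]@d;o=P[:3,3]
    return o+d*(z-o[2])/d[2]
E
python3 - <<'E'
from h import *
s=sensors.read_state();print(s)
for n in('scene','top'):
    c=snap(n,n+'0');print(n,c.keys(),c['mtx'],c['pose'])
a=cv2.imread('pics/top0.png')
E
```

```text
{'clock': 0.0, 'joint_pos': array([-1.18848117,  0.61590626, -0.01260263,  1.4248659 ,  0.00810842,
        1.10335894, -0.04041815]), 'qd': array([-0.0004608 ,  0.000681  , -0.00230443,  0.00062697, -0.0003389 ,
        0.001334  , -0.00080127]), 'joint_efforts': array([-1.18262051e-03, -4.58921778e+01,  2.08680485e-01, -1.65740526e+01,
       -6.10148488e-02,  2.04935123e-02,  2.46322334e-04]), 'tcp_pos': array([0.25809234, 0.59574956, 0.22550051]), 'tcp_rot': array([-0.63754711, -3.075753  ,  0.00384139]), 'contact_force': array([ 0.80632558, -0.2205892 , -0.90560196]), 'moment': array([0.02399481, 0.03224045, 0.02185641]), 'gripper_force': 0.0, 'gripper_width': 0.99721000683025}
scene dict_keys(['image', 'mtx', 'pose']) [[445.71992894   0.         277.24171268]
 [  0.         445.71992894 201.76260948]
 [  0.           0.           1.        ]] [[ 0.8976818   0.25830599 -0.35699495  0.16819646]
 [-0.4406408   0.52299997 -0.72959353 -0.59325989]
 [-0.00175004  0.81224937  0.58330772  0.55829298]
 [ 0.          0.          0.          1.        ]]
top dict_keys(['image', 'mtx', 'pose']) [[381.85470546   0.         289.50216359]
 [  0.         381.85470546 211.25210498]
 [  0.           0.           1.        ]] [[ 1.32146708e-01  9.69875363e-01 -2.04643659e-01  3.06825620e-01]
 [-9.91229880e-01  1.29457223e-01 -2.65358537e-02  4.90312075e-02]
 [ 7.56129103e-04  2.06355535e-01  9.78476786e-01  9.14232550e-01]
 [ 0.00000000e+00  0.00000000e+00  0.00000000e+00  1.00000000e+00]]
```

View pics/top0.png

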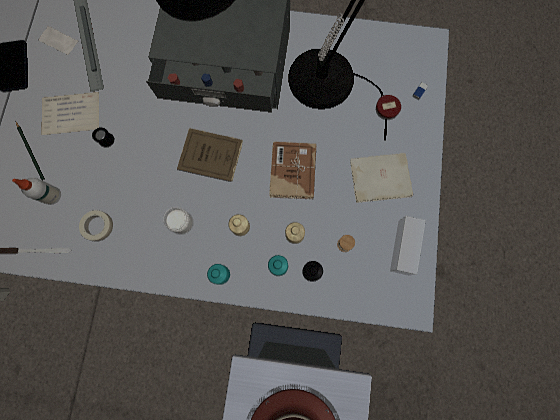

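View pics/scene0.png

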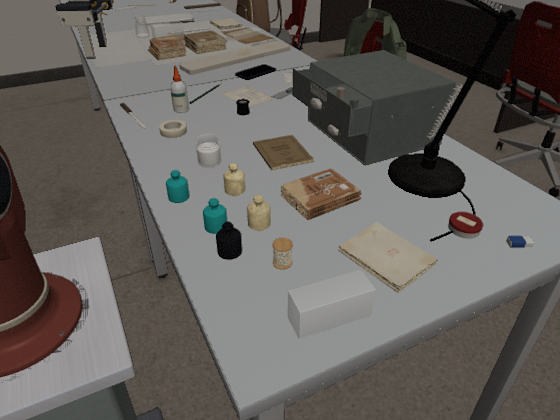

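Top view: the pale brass weights are at (239,224) and (295,232). The similar turquoise ones (218,273) and (278,265) and the black one (313,271) are the wrong colour. The acrylic block is at (409,245), booklet (210,155), bundle (293,170), text block (381,177), jar (177,220) and spool (347,243). I'll confirm these in a crop and measure them.

```bash
cat > meas.py <<'E'
from h import *
d=np.load('pics/top0.npz');im=d['image'];c=d
hsv=cv2.cvtColor(im,cv2.COLOR_RGB2HSV)
# rough local segmentation: differing from table colour, in windows
def seg(win,sel):
    x0,y0,x1,y1=win;m=np.zeros(im.shape[:2],np.uint8)
    m[y0:y1,x0:x1]=sel(hsv[y0:y1,x0:x1].astype(int),im[y0:y1,x0:x1].astype(int))*255
    m=cv2.morphologyEx(m,cv2.MORPH_CLOSE,np.ones((3,3)))
    m=cv2.morphologyEx(m,cv2.MORPH_OPEN,np.ones((3,3)))
    k=max(cv2.findContours(m,0,2)[0],key=cv2.contourArea);return k
warm=lambda h,r:(r[...,0]-r[...,2]>8)
bright=lambda h,r:(r.min(-1)>170)
it={'booklet':((170,120,250,190),warm,.008),'bundle':((262,135,325,207),warm,.027),'text':((340,145,420,208),warm,.012),
 'acryl':((385,210,432,280),bright,.06),'brA':((222,208,256,242),warm,.04),'brB':((280,216,310,248),warm,.04),'spool':((334,230,360,255),warm,.046)}
vis=cv2.cvtColor(im,cv2.COLOR_RGB2BGR)
print('table px',im[200,340],'acr',im[235,412])
for n,(w,s,z) in it.items():
    k=seg(w,s);cv2.drawContours(vis,[k],-1,(0,0,255),1)
    pts=np.array([ray(c,u,v,z)[:2] for u,v in k[:,0]],np.float32)
    r=cv2.minAreaRect(pts*1000);print(n,np.round(r[0],1),np.round(r[1],1),round(r[2],1), 'box',np.round(cv2.boxPoints(r)).tolist())
cv2.imwrite('pics/c1.png',cv2.resize(vis[120:290,160:440],(784,476),interpolation=cv2.INTER_CUBIC))
E
python3 meas.py
```

```text
table px [124 128 130] acr [143 145 147]
booklet [615.5 290.5] [143.9 113. ] 84.8 box [[553.0, 224.0], [665.0, 214.0], [678.0, 357.0], [566.0, 367.0]]
bundle [596.1  79.5] [142.7 108. ] 4.8 box [[520.0, 127.0], [529.0, 20.0], [672.0, 32.0], [663.0, 139.0]]
text [ 610.8 -138.2] [113.4 142. ] 13.6 box [[539.0, -83.0], [572.0, -221.0], [683.0, -194.0], [649.0, -56.0]]Traceback (most recent call last):
  File "meas.py", line 18, in <module>
    k=seg(w,s);cv2.drawContours(vis,[k],-1,(0,0,255),1)
  File "meas.py", line 10, in seg
    k=max(cv2.findContours(m,0,2)[0],key=cv2.contourArea);return k
ValueError: max() iterable argument is empty
```

```bash
sed -i 's/r.min(-1)>170/r.min(-1)>136/' meas.py; python3 meas.py
```

```text
table px [124 128 130] acr [143 145 147]
booklet [615.5 290.5] [143.9 113. ] 84.8 box [[553.0, 224.0], [665.0, 214.0], [678.0, 357.0], [566.0, 367.0]]
bundle [596.1  79.5] [142.7 108. ] 4.8 box [[520.0, 127.0], [529.0, 20.0], [672.0, 32.0], [663.0, 139.0]]
text [ 610.8 -138.2] [113.4 142. ] 13.6 box [[539.0, -83.0], [572.0, -221.0], [683.0, -194.0], [649.0, -56.0]]
acryl [ 446.5 -208.4] [ 45.  123.4] 84.7 box [[383.0, -225.0], [506.0, -236.0], [510.0, -192.0], [387.0, -180.0]]
brA [443.1 184.9] [52.1 44.1] 53.2 box [[410.0, 177.0], [445.0, 151.0], [476.0, 192.0], [441.0, 219.0]]
brB [442.7  54.8] [46.7 44. ] 7.6 box [[417.0, 74.0], [422.0, 30.0], [469.0, 36.0], [463.0, 80.0]]
spool [432. -64.] [36.7 39.3] 7.6 box [[411.0, -47.0], [416.0, -86.0], [453.0, -81.0], [448.0, -42.0]]
```

View pics/c1.png

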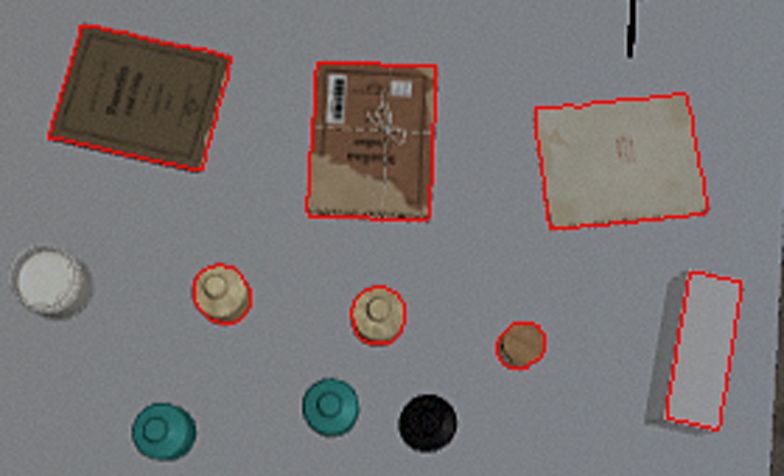

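Booklet, bundle, text block, brass and spool outlines fit their sizes. The acrylic top measures 45 mm wide instead of 58, so I'll check that from the scene view.

Run:
```python
import cv2,numpy as np
a=cv2.imread('pics/top0.png')[200:290,380:450];b=cv2.imread('pics/scene0.png')[260:345,275:390]
f=lambda i:cv2.convertScaleAbs(cv2.resize(i,(390,500),interpolation=cv2.INTER_CUBIC),alpha=1.5,beta=-50)
cv2.imwrite('pics/c2.png',np.hstack([f(a),f(b)]))
print(a[35,:,1].tolist())
```

```text
[129, 128, 125, 129, 127, 127, 127, 126, 131, 127, 130, 127, 129, 126, 130, 133, 94, 100, 104, 108, 106, 102, 107, 148, 143, 145, 141, 144, 147, 141, 147, 145, 145, 145, 146, 142, 144, 147, 144, 150, 148, 146, 150, 134, 130, 131, 131, 129, 130, 132, 127, 132, 127, 127, 128, 130, 133, 127, 52, 63, 63, 65, 61, 67, 61, 70, 70, 65, 68, 63]
```

View pics/c2.png

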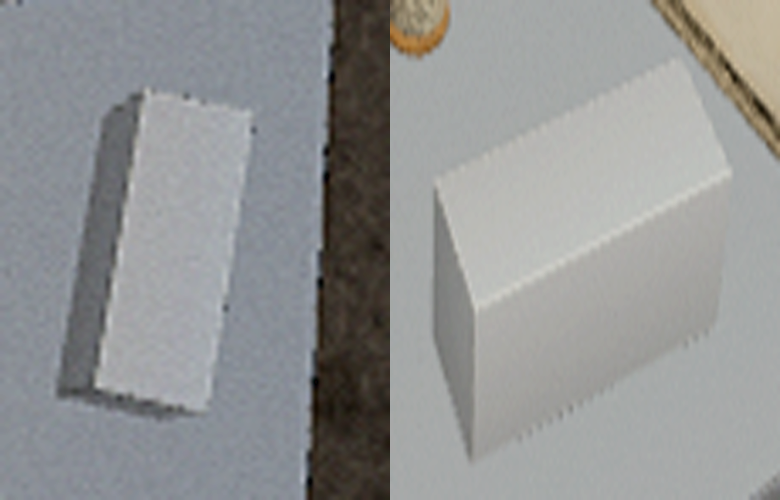

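Run:
```python
from h import *
c=np.load('pics/scene0.npz');t=np.load('pics/top0.npz')
b=ray(c,299.2,338.6,0);print('bottom',b)
for z in(.045,.06):
    q=[ray(c,*p,z)[:2] for p in((300.1,311.9),(288.3,290.6),(360.5,270.2),(375.3,289.8))]
    print(z,np.round(q,3).tolist(),[round(float(np.linalg.norm(q[i]-q[(i+1)%4])),3) for i in range(4)],np.mean(q,0))
# top view corners from c2 (scale 390/70,500/90)
for z in(.045,.06):
    q=[ray(t,380+x*70/390,200+y*.18,z)[:2] for x,y in((97,388),(208,412),(252,110),(146,92))]
    print('top',z,np.round(q,3).tolist(),[round(float(np.linalg.norm(q[i]-q[(i+1)%4])),3) for i in range(4)],np.mean(q,0))
q=[ray(t,380+x*70/390,200+y*.18,0)[:2] for x,y in((57,397),(105,120))];print(q)
# other contents: brass via scene not needed
```

```text
bottom [ 0.3840154  -0.22632629  0.        ]
0.045 [[0.39, -0.215], [0.394, -0.17], [0.52, -0.182], [0.515, -0.228]] [0.045, 0.126, 0.046, 0.126] [ 0.45483632 -0.19890982]
0.06 [[0.384, -0.226], [0.387, -0.182], [0.509, -0.194], [0.505, -0.239]] [0.044, 0.123, 0.045, 0.122] [ 0.44645982 -0.21043394]
top 0.045 [[0.387, -0.186], [0.383, -0.231], [0.51, -0.242], [0.512, -0.197]] [0.045, 0.127, 0.044, 0.125] [ 0.4481229  -0.21422039]
top 0.06 [[0.386, -0.182], [0.382, -0.227], [0.507, -0.237], [0.508, -0.193]] [0.045, 0.125, 0.043, 0.123] [ 0.44568459 -0.20967756]
[array([ 0.38513298, -0.18192085]), array([ 0.50772785, -0.19332392])]
```

The block measures 124 x 45 x 60 mm in both views. It is the only whitish block in reach, it is 60 mm high, and its centre agrees between views at (0.446, -0.210). I'll now locate the brass axes from their knobs in both views, plus the jar, the lamp and the tool axes.

Run:
```python
from h import *
from scipy.spatial.transform import Rotation as R
c=np.load('pics/scene0.npz');t=np.load('pics/top0.npz')
for n,p in dict(A=(237.1,222.5),B=(295,230.4)).items(): print(n,'top',ray(t,*p,.067))
for n,p in dict(A=(233.5,167),B=(258.5,199)).items(): print(n,'scene',ray(c,*p,.067))
print('jar',ray(t,176.5,219.5,.066),'lampbase',ray(t,321,78,.02))
for z in(.2,.4,.55):print('disk/handle',z,ray(t,195,18,z),ray(t,210,108,z),ray(t,345,20,z))
r=R.from_rotvec(sensors.read_state()['tcp_rot']).as_matrix();print(r.round(3))
```

```text
A top [0.44272274 0.18562458 0.067     ]
B top [0.44212771 0.05397748 0.067     ]
A scene [0.4413962  0.17576487 0.067     ]
B scene [0.44082091 0.04516915 0.067     ]
jar [0.43157141 0.32259109 0.066     ] lampbase [0.85337803 0.03911444 0.02      ]
disk/handle 0.2 [0.84830854 0.32465262 0.2       ] [0.64688645 0.25638475 0.2       ] [0.88604864 0.00602415 0.2       ]
disk/handle 0.4 [0.69668203 0.24747288 0.4       ] [0.55166233 0.19832144 0.4       ] [0.72385412 0.01806703 0.4       ]
disk/handle 0.55 [0.58296216 0.18958807 0.55      ] [0.48024424 0.15477395 0.55      ] [0.60220823 0.02709918 0.55      ]
[[-0.918  0.397 -0.001]
 [ 0.397  0.918 -0.002]
 [-0.    -0.002 -1.   ]]
```

Run:
```python
from h import *
c=np.load('pics/scene0.npz');t=np.load('pics/top0.npz')
def proj(c,p):
    q=c['pose'][:3,:3].T@(p-c['pose'][:3,3]);return (c['mtx'][0,0]*q[0]/-q[2]+c['mtx'][0,2]).round(),(-c['mtx'][1,1]*q[1]/-q[2]+c['mtx'][1,2]).round()
for z in(.15,.2,.25,.3,.35,.4,.45,.5,.6):
    a=ray(t,195,18,z);b=ray(t,195,3,z);e=ray(t,345,20,z);print(z,a.round(3),proj(c,a),b.round(3),proj(c,b),'arm',e.round(3),proj(c,e))
print(proj(t,np.array([.258,.596,.25])))
c=snap('wrist','w0');print(c['pose'].round(3),c['mtx'][0,0])
```

```text
0.15 [0.886 0.344 0.15 ] (np.float64(365.0), np.float64(72.0)) [0.925 0.351 0.15 ] (np.float64(376.0), np.float64(69.0)) arm [0.927 0.003 0.15 ] (np.float64(475.0), np.float64(119.0))
0.2 [0.848 0.325 0.2  ] (np.float64(359.0), np.float64(57.0)) [0.885 0.331 0.2  ] (np.float64(370.0), np.float64(54.0)) arm [0.886 0.006 0.2  ] (np.float64(465.0), np.float64(99.0))
0.25 [0.81  0.305 0.25 ] (np.float64(353.0), np.float64(40.0)) [0.844 0.312 0.25 ] (np.float64(363.0), np.float64(38.0)) arm [0.846 0.009 0.25 ] (np.float64(455.0), np.float64(78.0))
0.3 [0.772 0.286 0.3  ] (np.float64(346.0), np.float64(22.0)) [0.804 0.292 0.3  ] (np.float64(356.0), np.float64(20.0)) arm [0.805 0.012 0.3  ] (np.float64(443.0), np.float64(54.0))
0.35 [0.735 0.267 0.35 ] (np.float64(338.0), np.float64(2.0)) [0.763 0.272 0.35 ] (np.float64(348.0), np.float64(-0.0)) arm [0.764 0.015 0.35 ] (np.float64(430.0), np.float64(28.0))
0.4 [0.697 0.247 0.4  ] (np.float64(329.0), np.float64(-21.0)) [0.723 0.252 0.4  ] (np.float64(339.0), np.float64(-23.0)) arm [0.724 0.018 0.4  ] (np.float64(416.0), np.float64(-1.0))
0.45 [0.659 0.228 0.45 ] (np.float64(319.0), np.float64(-47.0)) [0.682 0.233 0.45 ] (np.float64(329.0), np.float64(-48.0)) arm [0.683 0.021 0.45 ] (np.float64(400.0), np.float64(-33.0))
0.5 [0.621 0.209 0.5  ] (np.float64(307.0), np.float64(-77.0)) [0.642 0.213 0.5  ] (np.float64(317.0), np.float64(-78.0)) arm [0.643 0.024 0.5  ] (np.float64(382.0), np.float64(-70.0))
0.6 [0.545 0.17  0.6  ] (np.float64(278.0), np.float64(-153.0)) [0.561 0.173 0.6  ] (np.float64(287.0), np.float64(-152.0)) arm [0.562 0.03  0.6  ] (np.float64(338.0), np.float64(-159.0))
(np.float64(-31.0), np.float64(278.0))
[[ 0.398 -0.883 -0.248  0.188]
 [ 0.917  0.383  0.11   0.625]
 [-0.002 -0.271  0.963  0.385]
 [ 0.     0.     0.     1.   ]] 294.89624676413706
```

View pics/w0.png

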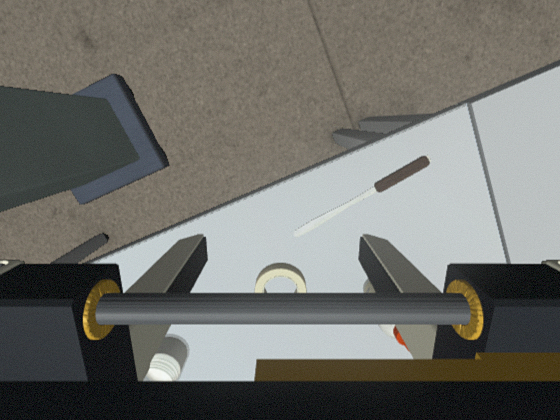

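Lamp geometry: the head sits at about x ≥ 0.68 and z ≥ 0.35 behind the booklet, so I'll stay low there. First I rotate so the fingers close along world y, then go above brass B.

Call:
{"fn": "apply_moves", "kwargs": {
  "rows": [
    {"delta_pos":[0,0,0],"rotation":[0,0,-0.136]},
    {"delta_pos":[0,0,0],"rotation":[0,0,-0.136]},
    {"delta_pos":[0,0,0],"rotation":[0,0,-0.136]},
    {"delta_pos":[0,0,0],"rotation":[0,0,0]},
    {"delta_pos":[0,-3,0],"rotation":[0,0,0]},
    {"delta_pos":[-1,-4,0],"rotation":[0,0,0]},
    {"delta_pos":[-1.5,-4,0],"rotation":[0,0,0]},
    {"delta_pos":[-1.5,-4,0],"rotation":[0,0,0]},
    {"delta_pos":[-1.5,-4,0],"rotation":[0,0,0]},
    {"delta_pos":[-1.5,-4,0],"rotation":[0,0,0]}
  ],
  "fingers": -1
}}

```text
clock: 1.15
tcp_pos: [0.3286, 0.3646, 0.2267]
tcp_rot: [0.007, 3.141, 0.0]
contact_force: [-0.4, -0.0, 0.3]
gripper_width: 1.001
gripper_force: 0.0
```

Call:
{"fn": "apply_moves", "kwargs": {
  "rows": [
    {"delta_pos":[-1.5,-4,0],"rotation":[0,0,0]},
    {"delta_pos":[-1.5,-4,0],"rotation":[0,0,0]},
    {"delta_pos":[-1.5,-4,0],"rotation":[0,0,0]},
    {"delta_pos":[-1.5,-4,0],"rotation":[0,0,0]},
    {"delta_pos":[-1.5,-4,0],"rotation":[0,0,0]},
    {"delta_pos":[-1.5,-4,0],"rotation":[0,0,0]},
    {"delta_pos":[-1.5,-3.5,0],"rotation":[0,0,0]},
    {"delta_pos":[-0.4,-2,0],"rotation":[0,0,0]},
    {"delta_pos":[0,0,0],"rotation":[0,0,0]},
    {"delta_pos":[0,0,0],"rotation":[0,0,0]}
  ]
}}

```text
clock: 2.15
tcp_pos: [0.4367, 0.0718, 0.2266]
tcp_rot: [-0.005, -3.141, -0.001]
contact_force: [-0.4, 0.9, -1.1]
gripper_width: 1.004
gripper_force: 0.0
```

Run:
```python
from h import *
c=snap('wrist','w1');print(c['pose'].round(3))
im=c['image'].astype(int);s=sensors.read_state()['tcp_pos'];print(s)
def proj(c,p):
    q=c['pose'][:3,:3].T@(np.array(p)-c['pose'][:3,3]);return (c['mtx'][0,0]*q[0]/-q[2]+c['mtx'][0,2]).round(),(-c['mtx'][1,1]*q[1]/-q[2]+c['mtx'][1,2]).round()
print('predB knob',proj(c,(.442,.054,.067)),'A',proj(c,(.4427,.1856,.067)))
```

```text
[[ 0.004 -0.963 -0.271  0.361]
 [ 1.     0.004  0.     0.071]
 [ 0.001 -0.271  0.963  0.386]
 [ 0.     0.     0.     1.   ]]
[0.43659586 0.07261295 0.22664613]
predB knob (np.float64(268.0), np.float64(196.0)) A (np.float64(386.0), np.float64(196.0))
```

View pics/w1.png

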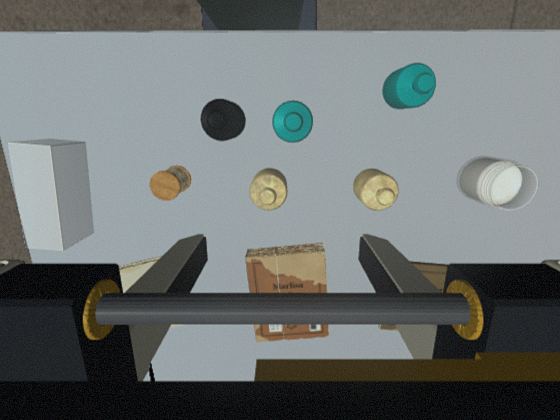

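Wrist view: the pale brass knobs are at (268,195) and (385,195), within a pixel of prediction. I'll centre and descend on B.

Call:
{"fn": "apply_moves", "kwargs": {
  "rows": [
    {"delta_pos":[-0.54,-1.85,0],"rotation":[0,0,0]},
    {"delta_pos":[0,0,3],"rotation":[0,0,0]},
    {"delta_pos":[0,0,4],"rotation":[0,0,0]},
    {"delta_pos":[0,0,4],"rotation":[0,0,0]},
    {"delta_pos":[0,0,3],"rotation":[0,0,0]},
    {"delta_pos":[0,0,3],"rotation":[0,0,0]},
    {"delta_pos":[0,0,2],"rotation":[0,0,0]},
    {"delta_pos":[0,0,2],"rotation":[0,0,0]},
    {"delta_pos":[0,0,0],"rotation":[0,0,0]},
    {"delta_pos":[0,0,0],"rotation":[0,0,0]}
  ]
}}

```text
clock: 3.2
tcp_pos: [0.4422, 0.0542, 0.0168]
tcp_rot: [0.002, -3.141, -0.001]
contact_force: [0.0, 0.2, 0.2]
gripper_width: 1.0
gripper_force: 0.0
```

Call:
{"fn": "apply_moves", "kwargs": {
  "rows": [
    {"delta_pos":[0,0,0],"rotation":[0,0,0]},
    {"delta_pos":[0,0,0],"rotation":[0,0,0]},
    {"delta_pos":[0,0,0],"rotation":[0,0,0]},
    {"delta_pos":[0,0,0],"rotation":[0,0,0]},
    {"delta_pos":[0,0,0],"rotation":[0,0,0]},
    {"delta_pos":[0,0,0],"rotation":[0,0,0]},
    {"delta_pos":[0,0,0],"rotation":[0,0,0]},
    {"delta_pos":[0,0,0],"rotation":[0,0,0]}
  ],
  "fingers": 1,
  "grip_force": 30
}}

```text
clock: 4.0
tcp_pos: [0.4425, 0.0534, 0.0168]
tcp_rot: [0.0, 3.141, 0.001]
contact_force: [-0.4, 1.1, 1.4]
gripper_width: 0.489
gripper_force: 30.0
```

Call:
{"fn": "apply_moves", "kwargs": {
  "rows": [
    {"delta_pos":[0,0,-1.5],"rotation":[0,0,0]},
    {"delta_pos":[0,0,-3],"rotation":[0,0,0]},
    {"delta_pos":[0,0,-4],"rotation":[0,0,0]},
    {"delta_pos":[0,0,-3],"rotation":[0,0,0]},
    {"delta_pos":[-1.5,-2,0],"rotation":[0,0,0]},
    {"delta_pos":[-2.5,-3,0],"rotation":[0,0,0]},
    {"delta_pos":[-3,-3,0],"rotation":[0,0,0]},
    {"delta_pos":[-3,-3,0],"rotation":[0,0,0]},
    {"delta_pos":[-3,-3,0],"rotation":[0,0,0]},
    {"delta_pos":[-2,-2.5,0],"rotation":[0,0,0]}
  ]
}}

```text
clock: 5.0
tcp_pos: [0.5923, -0.115, 0.1297]
tcp_rot: [-0.004, -3.139, 0.001]
contact_force: [1.4, 0.3, -6.2]
gripper_width: 0.487
gripper_force: 30.0
```

Call:
{"fn": "apply_moves", "kwargs": {
  "rows": [
    {"delta_pos":[-1.5,-1.5,0],"rotation":[0,0,0]},
    {"delta_pos":[-0.5,-1,0],"rotation":[0,0,0]},
    {"delta_pos":[0,0,0],"rotation":[0,0,0]},
    {"delta_pos":[0,0,0],"rotation":[0,0,0]}
  ]
}}

```text
clock: 5.4
tcp_pos: [0.6103, -0.136, 0.1305]
tcp_rot: [-0.0, -3.137, -0.003]
contact_force: [-0.3, 0.2, -5.8]
gripper_width: 0.486
gripper_force: 30.0
```

Run:
```python
from h import *
c=snap('wrist','w2');snap('top','t2');print(sensors.read_state()['tcp_pos'])
def proj(c,p):
    q=c['pose'][:3,:3].T@(np.array(p)-c['pose'][:3,3]);return (c['mtx'][0,0]*q[0]/-q[2]+c['mtx'][0,2]).round(),(-c['mtx'][1,1]*q[1]/-q[2]+c['mtx'][1,2]).round()
v=c['image'][:,:,::-1].copy()
for p in((539,-83),(572,-221),(683,-194),(649,-56),(611,-138)):
    u=proj(c,(p[0]/1e3,p[1]/1e3,.012));cv2.circle(v,(int(u[0]),int(u[1])),3,(0,0,255),-1)
cv2.imwrite('pics/v2.png',v)
```

```text
[ 0.61098199 -0.13516529  0.13122741]
```

View pics/v2.png

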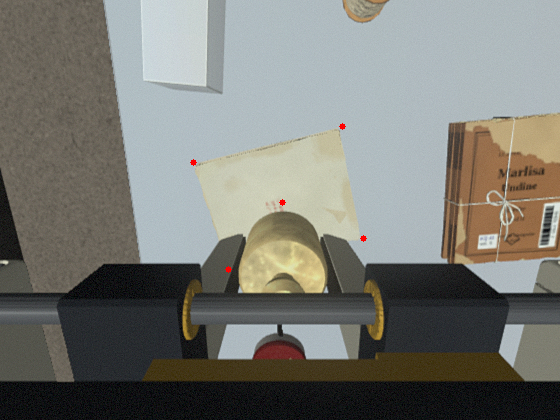

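The text block outline matches, about 3 mm further out than first estimated. I'll correct and set down.

Call:
{"fn": "apply_moves", "kwargs": {
  "rows": [
    {"delta_pos":[-0.3,-0.3,1],"rotation":[0,0,0]},
    {"delta_pos":[0,0,3],"rotation":[0,0,0]},
    {"delta_pos":[0,0,3],"rotation":[0,0,0]},
    {"delta_pos":[0,0,1.5],"rotation":[0,0,0]},
    {"delta_pos":[0,0,0.8],"rotation":[0,0,0]},
    {"delta_pos":[0,0,0.4],"rotation":[0,0,0]},
    {"delta_pos":[0,0,0.3],"rotation":[0,0,0]},
    {"delta_pos":[0,0,0],"rotation":[0,0,0]},
    {"delta_pos":[0,0,0],"rotation":[0,0,0]}
  ]
}}

```text
clock: 6.4
tcp_pos: [0.6159, -0.1405, 0.0327]
tcp_rot: [0.001, 3.14, -0.001]
contact_force: [-0.5, 0.0, -5.7]
gripper_width: 0.488
gripper_force: 30.0
```

Call:
{"fn": "apply_moves", "kwargs": {
  "rows": [
    {"delta_pos":[0.15,0.2,0.2],"rotation":[0,0,0]},
    {"delta_pos":[0,0,0.1],"rotation":[0,0,0]},
    {"delta_pos":[0,0,0.05],"rotation":[0,0,0]},
    {"delta_pos":[0,0,0],"rotation":[0,0,0]},
    {"delta_pos":[0,0,0],"rotation":[0,0,0]}
  ]
}}

```text
clock: 6.9
tcp_pos: [0.6136, -0.1379, 0.0287]
tcp_rot: [-0.001, -3.141, -0.001]
contact_force: [-2.3, 2.0, -0.5]
gripper_width: 0.485
gripper_force: 30.0
```

Call:
{"fn": "apply_moves", "kwargs": {
  "rows": [
    {"delta_pos":[0,0,0],"rotation":[0,0,0]},
    {"delta_pos":[0,0,0],"rotation":[0,0,0]},
    {"delta_pos":[0,0,0],"rotation":[0,0,0]},
    {"delta_pos":[0,0,0],"rotation":[0,0,0]},
    {"delta_pos":[0,0,-1],"rotation":[0,0,0]},
    {"delta_pos":[0,0,-3],"rotation":[0,0,0]},
    {"delta_pos":[0,0,-4],"rotation":[0,0,0]},
    {"delta_pos":[0,0,-4],"rotation":[0,0,0]},
    {"delta_pos":[0,0,-2],"rotation":[0,0,0]},
    {"delta_pos":[0,0,0],"rotation":[0,0,0]}
  ],
  "fingers": -1
}}

```text
clock: 7.9
tcp_pos: [0.6163, -0.139, 0.173]
tcp_rot: [0.001, 3.132, -0.003]
contact_force: [0.0, -0.8, 0.1]
gripper_width: 0.999
gripper_force: 0.0
```

Call:
{"fn": "apply_moves", "kwargs": {
  "rows": [
    {"delta_pos":[1,2,0],"rotation":[0,0,0]},
    {"delta_pos":[2,3.5,0],"rotation":[0,0,0]},
    {"delta_pos":[2,4,0],"rotation":[0,0,0]},
    {"delta_pos":[2,4,0],"rotation":[0,0,0]},
    {"delta_pos":[2,4,0],"rotation":[0,0,0]},
    {"delta_pos":[2,4,0],"rotation":[0,0,0]},
    {"delta_pos":[2,4,0],"rotation":[0,0,0]},
    {"delta_pos":[2,3.5,0],"rotation":[0,0,0]},
    {"delta_pos":[1.5,2.3,0],"rotation":[0,0,0]},
    {"delta_pos":[0.8,1.2,0],"rotation":[0,0,0]}
  ]
}}

```text
clock: 8.9
tcp_pos: [0.4383, 0.1894, 0.1674]
tcp_rot: [0.007, -3.139, -0.0]
contact_force: [0.6, -0.1, -0.6]
gripper_width: 0.999
gripper_force: 0.0
```

Call:
{"fn": "apply_moves", "kwargs": {
  "rows": [
    {"delta_pos":[0,0,0],"rotation":[0,0,0]},
    {"delta_pos":[0,0,0],"rotation":[0,0,0]},
    {"delta_pos":[0,0,0],"rotation":[0,0,0]}
  ]
}}

```text
clock: 9.2
tcp_pos: [0.4416, 0.1852, 0.1679]
tcp_rot: [-0.005, -3.141, 0.002]
contact_force: [0.1, 0.4, -0.1]
gripper_width: 0.998
gripper_force: 0.0
```

Run:
```python
from h import *
snap('top','t3');snap('scene','s3');a=cv2.imread('pics/t3.png');b=cv2.imread('pics/s3.png')
print(sensors.read_state()['tcp_pos'])
cv2.imwrite('pics/v3.png',np.hstack([cv2.resize(a[0:290,140:440],(400,387)),cv2.resize(b[0:300,150:460],(400,387))]))
```

```text
[0.44161733 0.18542942 0.16797894]
```

View pics/v3.png

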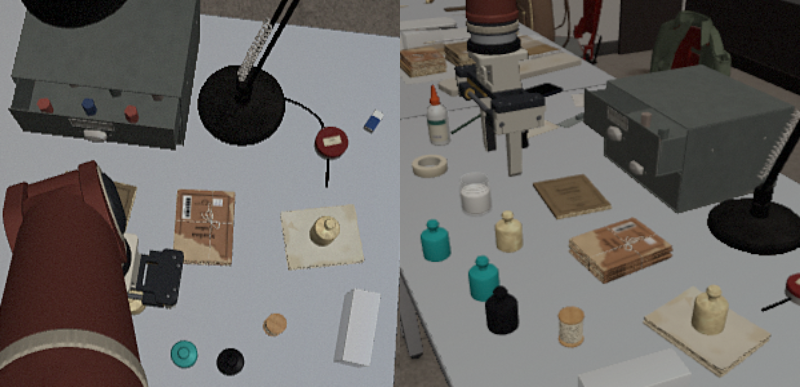

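Brass B stands upright in the middle of the text block. Next I pick up A.

Call:
{"fn": "apply_moves", "kwargs": {
  "rows": [
    {"delta_pos":[-0.1,0,2],"rotation":[0,0,0]},
    {"delta_pos":[0,0,3],"rotation":[0,0,0]},
    {"delta_pos":[0,0,3],"rotation":[0,0,0]},
    {"delta_pos":[0,0,3],"rotation":[0,0,0]},
    {"delta_pos":[0,0,2.5],"rotation":[0,0,0]},
    {"delta_pos":[0,0,1.6],"rotation":[0,0,0]},
    {"delta_pos":[0,0,0],"rotation":[0,0,0]},
    {"delta_pos":[0,0,0],"rotation":[0,0,0]}
  ]
}}

```text
clock: 10.1
tcp_pos: [0.4425, 0.1863, 0.0172]
tcp_rot: [0.003, 3.142, -0.0]
contact_force: [-0.0, 1.1, 0.9]
gripper_width: 1.002
gripper_force: 0.0
```

Call:
{"fn": "apply_moves", "kwargs": {
  "rows": [
    {"delta_pos":[0,0,0],"rotation":[0,0,0]},
    {"delta_pos":[0,0,0],"rotation":[0,0,0]},
    {"delta_pos":[0,0,0],"rotation":[0,0,0]},
    {"delta_pos":[0,0,0],"rotation":[0,0,0]},
    {"delta_pos":[0,0,0],"rotation":[0,0,0]},
    {"delta_pos":[0,0,0],"rotation":[0,0,0]},
    {"delta_pos":[0,0,0],"rotation":[0,0,0]},
    {"delta_pos":[0,0,0],"rotation":[0,0,0]}
  ],
  "fingers": 1,
  "grip_force": 30
}}

```text
clock: 10.9
tcp_pos: [0.442, 0.1872, 0.0172]
tcp_rot: [0.001, 3.141, 0.001]
contact_force: [-0.1, 0.9, -0.5]
gripper_width: 0.484
gripper_force: 30.0
```

Call:
{"fn": "apply_moves", "kwargs": {
  "rows": [
    {"delta_pos":[0,0,-1.5],"rotation":[0,0,0]},
    {"delta_pos":[0,0,-3],"rotation":[0,0,0]},
    {"delta_pos":[0,0,-3],"rotation":[0,0,0]},
    {"delta_pos":[0,0,-1.5],"rotation":[0,0,0]},
    {"delta_pos":[-2,1,0],"rotation":[0,0,0]},
    {"delta_pos":[-3,2,0],"rotation":[0,0,0]},
    {"delta_pos":[-3,2,0],"rotation":[0,0,0]},
    {"delta_pos":[-3,2,0],"rotation":[0,0,0]},
    {"delta_pos":[-2,1,0],"rotation":[0,0,0]},
    {"delta_pos":[0,0,0],"rotation":[0,0,0]}
  ]
}}

```text
clock: 11.9
tcp_pos: [0.5736, 0.2678, 0.1051]
tcp_rot: [0.0, 3.141, 0.0]
contact_force: [0.4, -1.0, -6.1]
gripper_width: 0.485
gripper_force: 30.0
```

Run:
```python
from h import *
c=snap('wrist','w4');snap('scene','s4');print(sensors.read_state()['tcp_pos'])
def proj(c,p):
    q=c['pose'][:3,:3].T@(np.array(p)-c['pose'][:3,3]);return (c['mtx'][0,0]*q[0]/-q[2]+c['mtx'][0,2]).round(),(-c['mtx'][1,1]*q[1]/-q[2]+c['mtx'][1,2]).round()
v=c['image'][:,:,::-1].copy()
for p in((553,224),(665,214),(678,357),(566,367),(616,290)):
    u=proj(c,(p[0]/1e3,p[1]/1e3,.008));cv2.circle(v,(int(u[0]),int(u[1])),3,(0,0,255),-1)
b=cv2.imread('pics/s4.png')
cv2.imwrite('pics/v4.png',np.hstack([cv2.resize(v,(400,300)),cv2.resize(b,(400,300))]))
```

```text
[0.57004139 0.26542919 0.10481078]
```

View pics/v4.png

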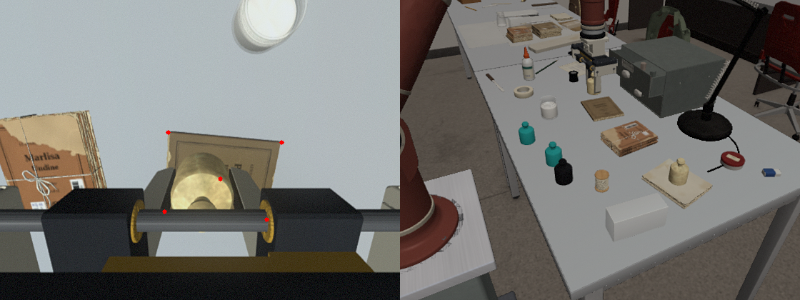

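Booklet corners match, so the centre is about (0.618, 0.290). The cabinet drawer front is about 5 cm beyond, so I approach slowly.

Call:
{"fn": "apply_moves", "kwargs": {
  "rows": [
    {"delta_pos":[-1.5,0.8,0],"rotation":[0,0,0]},
    {"delta_pos":[-1.5,0.8,0.5],"rotation":[0,0,0]},
    {"delta_pos":[-1.3,0.6,1],"rotation":[0,0,0]},
    {"delta_pos":[-0.5,0.25,2],"rotation":[0,0,0]},
    {"delta_pos":[0,0,2],"rotation":[0,0,0]},
    {"delta_pos":[0,0,1],"rotation":[0,0,0]},
    {"delta_pos":[0,0,0.7],"rotation":[0,0,0]},
    {"delta_pos":[0,0,0],"rotation":[0,0,0]},
    {"delta_pos":[0,0,0],"rotation":[0,0,0]}
  ]
}}

```text
clock: 12.9
tcp_pos: [0.6203, 0.2912, 0.0359]
tcp_rot: [0.001, 3.141, 0.001]
contact_force: [-0.3, -0.3, -5.8]
gripper_width: 0.482
gripper_force: 30.0
```

Call:
{"fn": "apply_moves", "kwargs": {
  "rows": [
    {"delta_pos":[0.2,-0.1,0.4],"rotation":[0,0,0]},
    {"delta_pos":[0,0,0.4],"rotation":[0,0,0]},
    {"delta_pos":[0,0,0.15],"rotation":[0,0,0]},
    {"delta_pos":[0,0,0.1],"rotation":[0,0,0]},
    {"delta_pos":[0,0,0],"rotation":[0,0,0]},
    {"delta_pos":[0,0,0],"rotation":[0,0,0]}
  ]
}}

```text
clock: 13.5
tcp_pos: [0.6177, 0.29, 0.0253]
tcp_rot: [-0.001, -3.141, 0.001]
contact_force: [-3.6, -1.8, 1.6]
gripper_width: 0.48
gripper_force: 30.0
```

In contact. I release, rise straight up about 11 cm, then back out towards the base.

Call:
{"fn": "apply_moves", "kwargs": {
  "rows": [
    {"delta_pos":[0,0,0],"rotation":[0,0,0]},
    {"delta_pos":[0,0,0],"rotation":[0,0,0]},
    {"delta_pos":[0,0,0],"rotation":[0,0,0]},
    {"delta_pos":[0,0,0],"rotation":[0,0,0]},
    {"delta_pos":[0,0,-1],"rotation":[0,0,0]},
    {"delta_pos":[0,0,-2.5],"rotation":[0,0,0]},
    {"delta_pos":[0,0,-3],"rotation":[0,0,0]},
    {"delta_pos":[0,0,-2.5],"rotation":[0,0,0]},
    {"delta_pos":[0,0,-1.5],"rotation":[0,0,0]},
    {"delta_pos":[0,0,0],"rotation":[0,0,0]}
  ],
  "fingers": -1
}}

```text
clock: 14.5
tcp_pos: [0.6197, 0.2909, 0.1328]
tcp_rot: [0.001, 3.136, 0.004]
contact_force: [0.1, -0.4, -0.2]
gripper_width: 0.999
gripper_force: 0.0
```

Call:
{"fn": "apply_moves", "kwargs": {
  "rows": [
    {"delta_pos":[1,-1,-1],"rotation":[0,0,0]},
    {"delta_pos":[1.5,-2.5,-2],"rotation":[0,0,0]},
    {"delta_pos":[1.5,-4,-2],"rotation":[0,0,0]},
    {"delta_pos":[1.5,-4,-1],"rotation":[0,0,0]},
    {"delta_pos":[1.5,-4,0],"rotation":[0,0,0]},
    {"delta_pos":[1.5,-4,0],"rotation":[0,0,0]},
    {"delta_pos":[1.5,-4,0],"rotation":[0,0,0]},
    {"delta_pos":[1.5,-4,0],"rotation":[0,0,0]},
    {"delta_pos":[1.5,-4,0],"rotation":[0,0,0]},
    {"delta_pos":[1.5,-4,0],"rotation":[0,0,0]}
  ]
}}

```text
clock: 15.5
tcp_pos: [0.4711, -0.0662, 0.1886]
tcp_rot: [-0.001, -3.139, -0.0]
contact_force: [0.2, 0.1, 0.3]
gripper_width: 0.997
gripper_force: 0.0
```

Call:
{"fn": "apply_moves", "kwargs": {
  "rows": [
    {"delta_pos":[1,-4,0],"rotation":[0,0,0]},
    {"delta_pos":[0.8,-4,0],"rotation":[0,0,0]},
    {"delta_pos":[0.5,-3.5,0],"rotation":[0,0,0]},
    {"delta_pos":[0,-2,0],"rotation":[0,0,0]},
    {"delta_pos":[0,-1,0],"rotation":[0,0,0]},
    {"delta_pos":[0,0,0],"rotation":[0,0,0.0925]},
    {"delta_pos":[0,0,0],"rotation":[0,0,0]},
    {"delta_pos":[0,0,0],"rotation":[0,0,0]}
  ]
}}

```text
clock: 16.3
tcp_pos: [0.4496, -0.2084, 0.1891]
tcp_rot: [-0.14, -3.137, -0.001]
contact_force: [-0.9, 0.3, 0.1]
gripper_width: 1.005
gripper_force: 0.0
```

Run:
```python
from h import *
from scipy.spatial.transform import Rotation as R
c=snap('wrist','w5');s=sensors.read_state();print(s['tcp_pos'],R.from_rotvec(s['tcp_rot']).as_matrix().round(3).tolist())
def proj(c,p):
    q=c['pose'][:3,:3].T@(np.array(p)-c['pose'][:3,3]);return (c['mtx'][0,0]*q[0]/-q[2]+c['mtx'][0,2]).round(),(-c['mtx'][1,1]*q[1]/-q[2]+c['mtx'][1,2]).round()
v=c['image'][:,:,::-1].copy()
for p in((386,-182),(382,-227),(507,-237),(508,-193),(446,-210)):
    u=proj(c,(p[0]/1e3,p[1]/1e3,.06));cv2.circle(v,(int(u[0]),int(u[1])),2,(0,0,255),-1)
snap('top','t5');b=cv2.imread('pics/t5.png')[0:290,140:440]
cv2.imwrite('pics/v5.png',np.hstack([cv2.resize(v,(440,330)),cv2.resize(b,(341,330))]))
```

```text
[ 0.44971559 -0.20849388  0.18926995] [[-0.996, 0.09, -0.001], [0.09, 0.996, 0.001], [0.001, 0.001, -1.0]]
```

View pics/v5.png

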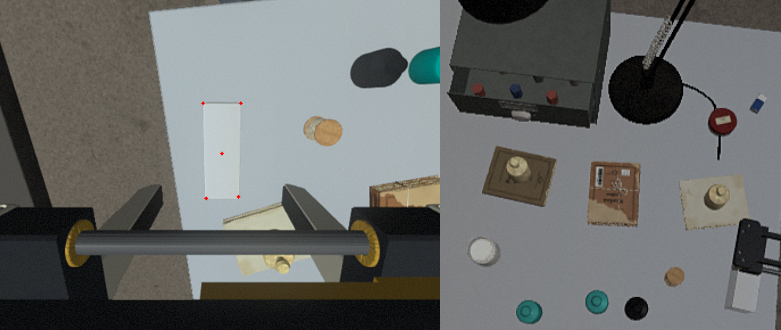

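Block corners match to within a pixel or two, and the second brass stands upright mid-booklet. I'll grasp the block.

Call:
{"fn": "apply_moves", "kwargs": {
  "rows": [
    {"delta_pos":[0.35,-0.1,2],"rotation":[0,0,0]},
    {"delta_pos":[0,0,3],"rotation":[0,0,0]},
    {"delta_pos":[0,0,3],"rotation":[0,0,0]},
    {"delta_pos":[0,0,3],"rotation":[0,0,0]},
    {"delta_pos":[0,0,3],"rotation":[0,0,0]},
    {"delta_pos":[0,0,1.6],"rotation":[0,0,0]},
    {"delta_pos":[0,0,0.8],"rotation":[0,0,0]},
    {"delta_pos":[0,0,0],"rotation":[0,0,0]},
    {"delta_pos":[0,0,0],"rotation":[0,0,0]}
  ]
}}

```text
clock: 17.3
tcp_pos: [0.4467, -0.2105, 0.0263]
tcp_rot: [0.145, 3.137, -0.001]
contact_force: [-0.1, -0.1, -0.3]
gripper_width: 0.997
gripper_force: 0.0
```

Call:
{"fn": "apply_moves", "kwargs": {
  "rows": [
    {"delta_pos":[0,0,0],"rotation":[0,0,0]},
    {"delta_pos":[0,0,0],"rotation":[0,0,0]},
    {"delta_pos":[0,0,0],"rotation":[0,0,0]},
    {"delta_pos":[0,0,0],"rotation":[0,0,0]},
    {"delta_pos":[0,0,0],"rotation":[0,0,0]},
    {"delta_pos":[0,0,0],"rotation":[0,0,0]},
    {"delta_pos":[0,0,0],"rotation":[0,0,0]},
    {"delta_pos":[0,0,0],"rotation":[0,0,0]}
  ],
  "fingers": 1,
  "grip_force": 30
}}

```text
clock: 18.1
tcp_pos: [0.4461, -0.2096, 0.0257]
tcp_rot: [-0.145, -3.138, -0.001]
contact_force: [-0.4, 1.9, 1.6]
gripper_width: 0.497
gripper_force: 30.0
```

Call:
{"fn": "apply_moves", "kwargs": {
  "rows": [
    {"delta_pos":[0,0,-1.5],"rotation":[0,0,0]},
    {"delta_pos":[0,0,-3],"rotation":[0,0,0]},
    {"delta_pos":[0,0,-4],"rotation":[0,0,0]},
    {"delta_pos":[0,0,-4],"rotation":[0,0,0]},
    {"delta_pos":[0,0,0],"rotation":[0,0,-0.06]},
    {"delta_pos":[0,0,0],"rotation":[0,0,-0.06]},
    {"delta_pos":[0,0,0],"rotation":[0,0,-0.056]},
    {"delta_pos":[-1,2,0],"rotation":[0,0,0]},
    {"delta_pos":[-2,3,0],"rotation":[0,0,0]},
    {"delta_pos":[-2,3.5,0],"rotation":[0,0,0]}
  ]
}}

```text
clock: 19.1
tcp_pos: [0.4879, -0.1225, 0.1496]
tcp_rot: [0.123, -3.137, 0.002]
contact_force: [1.7, 1.0, -4.6]
gripper_width: 0.49
gripper_force: 30.0
```

Call:
{"fn": "apply_moves", "kwargs": {
  "rows": [
    {"delta_pos":[-2,3.5,0],"rotation":[0,0,0]},
    {"delta_pos":[-2,3.5,0],"rotation":[0,0,0]},
    {"delta_pos":[-2,3.5,0],"rotation":[0,0,0]},
    {"delta_pos":[-2,3.5,0],"rotation":[0,0,0]},
    {"delta_pos":[-2,3,0],"rotation":[0,0,0]},
    {"delta_pos":[-1.3,2.2,0],"rotation":[0,0,0]},
    {"delta_pos":[0,0,0],"rotation":[0,0,0]},
    {"delta_pos":[0,0,0],"rotation":[0,0,0]},
    {"delta_pos":[0,0,0],"rotation":[0,0,0]}
  ]
}}

```text
clock: 20.0
tcp_pos: [0.5844, 0.0769, 0.1496]
tcp_rot: [0.126, -3.136, 0.003]
contact_force: [-0.3, 0.1, -4.8]
gripper_width: 0.495
gripper_force: 30.0
```

Run:
```python
from h import *
from scipy.spatial.transform import Rotation as R
c=snap('wrist','w6');s=sensors.read_state();print(s['tcp_pos'],R.from_rotvec(s['tcp_rot']).as_matrix().round(3).tolist())
def proj(c,p):
    q=c['pose'][:3,:3].T@(np.array(p)-c['pose'][:3,3]);return (c['mtx'][0,0]*q[0]/-q[2]+c['mtx'][0,2]).round(),(-c['mtx'][1,1]*q[1]/-q[2]+c['mtx'][1,2]).round()
v=c['image'][:,:,::-1].copy()
for p in((520,127),(529,20),(672,32),(663,139),(597,79)):
    u=proj(c,(p[0]/1e3,p[1]/1e3,.027));cv2.circle(v,(int(u[0]),int(u[1])),2,(0,0,255),-1)
w=cv2.imread('pics/w2.png');c2=np.load('pics/w2.npz')
for p in((520,127),(529,20),(672,32),(663,139),(597,79)):
    u=proj(c2,(p[0]/1e3,p[1]/1e3,.027));cv2.circle(w,(int(u[0]),int(u[1])),2,(0,0,255),-1)
cv2.imwrite('pics/v6.png',np.hstack([v,cv2.resize(w[100:280,430:560],(240,420))]))
```

```text
[0.58470293 0.07676291 0.14994876] [[-0.997, -0.08, -0.002], [-0.08, 0.997, -0.002], [0.002, -0.002, -1.0]]
```

View pics/v6.png

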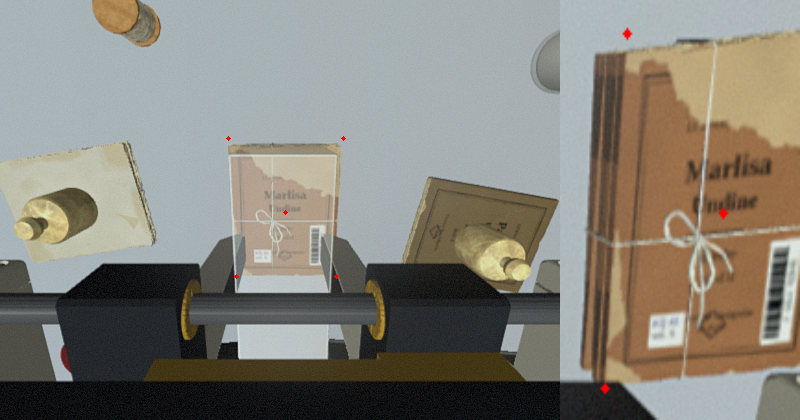

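The bundle sits straight under the tool axis, with its centre at about (0.599, 0.0785) after allowing for the visible near side. I'll lower the block.

Call:
{"fn": "apply_moves", "kwargs": {
  "rows": [
    {"delta_pos":[-0.7,0.05,0],"rotation":[0,0,0]},
    {"delta_pos":[-0.7,0,1],"rotation":[0,0,0]},
    {"delta_pos":[0,0,2],"rotation":[0,0,0]},
    {"delta_pos":[0,0,2.5],"rotation":[0,0,0]},
    {"delta_pos":[0,0,1.8],"rotation":[0,0,0]},
    {"delta_pos":[0,0,0.9],"rotation":[0,0,0]},
    {"delta_pos":[0,0,0.5],"rotation":[0,0,0]},
    {"delta_pos":[0,0,0],"rotation":[0,0,0]},
    {"delta_pos":[0,0,0],"rotation":[0,0,0]}
  ]
}}

```text
clock: 20.95
tcp_pos: [0.6004, 0.0808, 0.0644]
tcp_rot: [-0.13, 3.137, 0.0]
contact_force: [0.4, -0.3, -4.7]
gripper_width: 0.491
gripper_force: 30.0
```

Call:
{"fn": "apply_moves", "kwargs": {
  "rows": [
    {"delta_pos":[0.1,-0.15,0.4],"rotation":[0,0,0]},
    {"delta_pos":[0,0,0.3],"rotation":[0,0,0]},
    {"delta_pos":[0,0,0],"rotation":[0,0,0]},
    {"delta_pos":[0,0,0],"rotation":[0,0,0]}
  ]
}}

```text
clock: 21.35
tcp_pos: [0.5986, 0.0792, 0.0567]
tcp_rot: [-0.13, 3.139, 0.0]
contact_force: [0.7, 0.1, -4.3]
gripper_width: 0.493
gripper_force: 30.0
```

Call:
{"fn": "apply_moves", "kwargs": {
  "rows": [
    {"delta_pos":[0,0,0.15],"rotation":[0,0,0]},
    {"delta_pos":[0,0,0.1],"rotation":[0,0,0]},
    {"delta_pos":[0,0,0],"rotation":[0,0,0]},
    {"delta_pos":[0,0,0],"rotation":[0,0,0]}
  ]
}}

```text
clock: 21.75
tcp_pos: [0.5986, 0.0792, 0.0541]
tcp_rot: [0.13, -3.139, 0.0]
contact_force: [-0.4, 0.4, -5.1]
gripper_width: 0.494
gripper_force: 30.0
```

Call:
{"fn": "apply_moves", "kwargs": {
  "rows": [
    {"delta_pos":[0,0,0.1],"rotation":[0,0,0]},
    {"delta_pos":[0,0,0.05],"rotation":[0,0,0]},
    {"delta_pos":[0,0,0],"rotation":[0,0,0]},
    {"delta_pos":[0,0,0],"rotation":[0,0,0]}
  ]
}}

```text
clock: 22.15
tcp_pos: [0.5986, 0.0792, 0.0526]
tcp_rot: [0.13, -3.139, 0.0]
contact_force: [-0.3, -0.1, -4.4]
gripper_width: 0.493
gripper_force: 30.0
```

Call:
{"fn": "apply_moves", "kwargs": {
  "rows": [
    {"delta_pos":[0,0,0.05],"rotation":[0,0,0]},
    {"delta_pos":[0,0,0.05],"rotation":[0,0,0]},
    {"delta_pos":[0,0,0],"rotation":[0,0,0]},
    {"delta_pos":[0,0,0],"rotation":[0,0,0]}
  ]
}}

```text
clock: 22.55
tcp_pos: [0.5988, 0.0792, 0.0522]
tcp_rot: [-0.13, 3.139, 0.0]
contact_force: [-0.9, -0.4, 0.2]
gripper_width: 0.492
gripper_force: 30.0
```

Call:
{"fn": "apply_moves", "kwargs": {
  "rows": [
    {"delta_pos":[0,0,0],"rotation":[0,0,0]},
    {"delta_pos":[0,0,0],"rotation":[0,0,0]},
    {"delta_pos":[0,0,0],"rotation":[0,0,0]},
    {"delta_pos":[0,0,0],"rotation":[0,0,0]},
    {"delta_pos":[0,0,-1],"rotation":[0,0,0]},
    {"delta_pos":[0,0,-2.5],"rotation":[0,0,0]},
    {"delta_pos":[0,0,-3],"rotation":[0,0,0]},
    {"delta_pos":[0,0,-3],"rotation":[0,0,0]},
    {"delta_pos":[0,0,-2],"rotation":[0,0,0]},
    {"delta_pos":[0,0,0],"rotation":[0,0,0]}
  ],
  "fingers": -1
}}

```text
clock: 23.55
tcp_pos: [0.601, 0.0795, 0.1707]
tcp_rot: [-0.129, 3.131, 0.001]
contact_force: [-0.1, -0.5, -0.3]
gripper_width: 0.999
gripper_force: 0.0
```

Call:
{"fn": "apply_moves", "kwargs": {
  "rows": [
    {"delta_pos":[2,0,-2],"rotation":[0,0,0]},
    {"delta_pos":[3,0,-2],"rotation":[0,0,0]},
    {"delta_pos":[3,0,-1],"rotation":[0,0,0]},
    {"delta_pos":[3,0,0],"rotation":[0,0,0]},
    {"delta_pos":[3,0,0],"rotation":[0,0,0]},
    {"delta_pos":[1,0,0],"rotation":[0,0,0]},
    {"delta_pos":[0,0,0],"rotation":[0,0,0]},
    {"delta_pos":[0,0,0],"rotation":[0,0,0]}
  ]
}}

```text
clock: 24.35
tcp_pos: [0.4505, 0.067, 0.2167]
tcp_rot: [-0.13, 3.137, 0.0]
contact_force: [1.2, -0.1, 0.3]
gripper_width: 0.996
gripper_force: 0.0
```

Run:
```python
from h import *
c=snap('wrist','w7');snap('scene','s7');t=snap('top','t7')
a=cv2.imread('pics/w7.png')[120:300];b=cv2.imread('pics/s7.png');s=cv2.imread('pics/t7.png')
w=np.vstack([cv2.resize(a,(780,250)),np.hstack([cv2.resize(b[120:330,220:450],(390,340)),cv2.resize(s[100:300,140:440],(390,340))])])
cv2.imwrite('pics/v7.png',w)
```

```text
(no output)
```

View pics/v7.png

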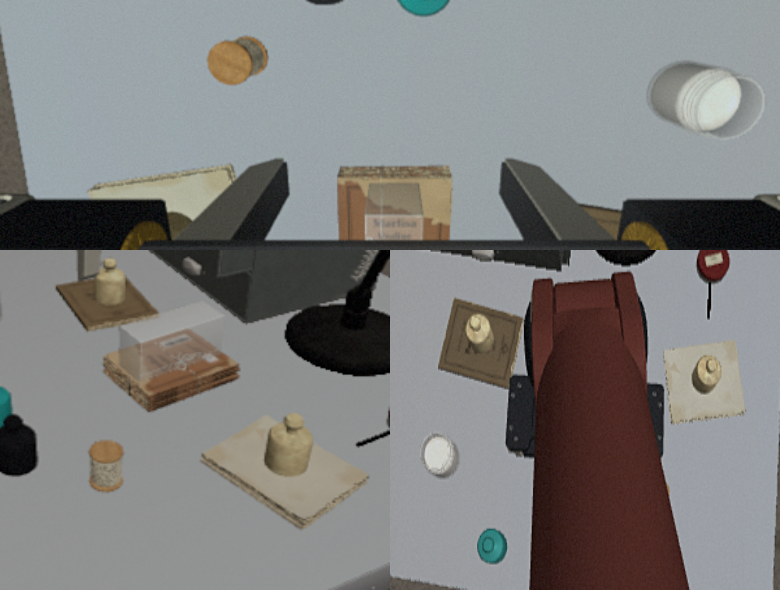

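Call:
{"fn": "apply_moves", "kwargs": {
  "rows": [
    {"delta_pos":[0,-3,0],"rotation":[0,0,0]},
    {"delta_pos":[0,-4,0],"rotation":[0,0,0]},
    {"delta_pos":[0,-4,0],"rotation":[0,0,0]},
    {"delta_pos":[0,-4,0],"rotation":[0,0,0]},
    {"delta_pos":[0,-4,0],"rotation":[0,0,0]},
    {"delta_pos":[0,-4,0],"rotation":[0,0,0]},
    {"delta_pos":[0,-3,0],"rotation":[0,0,0]},
    {"delta_pos":[0,0,0],"rotation":[0,0,0]},
    {"delta_pos":[0,0,0],"rotation":[0,0,0]}
  ]
}}

```text
clock: 25.4
tcp_pos: [0.471, -0.1927, 0.2161]
tcp_rot: [0.127, -3.139, -0.001]
contact_force: [-0.2, 1.1, 0.4]
gripper_width: 0.999
gripper_force: 0.0
```

Run:
```python
from h import *
t=snap('top','t8');s=cv2.imread('pics/t8.png')[120:230,165:425]
cv2.imwrite('pics/v8.png',cv2.resize(s,(780,330),interpolation=cv2.INTER_CUBIC))
```

```text
(no output)
```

View pics/v8.png

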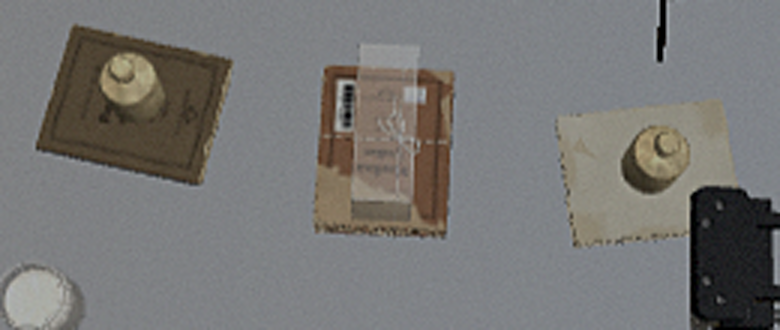

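```bash
python3 - <<'E'
from h import *
t=np.load('pics/t8.npz');f=lambda p,z:(ray(t,165+p[0]/3-.33,120+p[1]/3-.33,z)[:2]*1000).round(1)
m=lambda q,z:np.mean([f(p,z) for p in q],0).round(1)
q=((361,43),(419,45),(411,202),(352,200));print('acr',m(q,.087),[f(p,.087).tolist() for p in q])
q=((323,67),(453,71),(445,228),(318,225));print('bundle',m(q,.027),[f(p,.027).tolist() for p in q])
print('booklet',m(((75,25),(232,60),(200,185),(37,150)),.008),'brass',f((123,67),.075))
print('text brass',f((665,144),.079))
E
sed -i 's/top0.npz/t8.npz/;s/c1.png/c9.png/' meas.py; python3 meas.py 2>/dev/null|head -4
```

```text
acr [599.   78.7] [[659.4, 105.9], [663.7, 61.4], [538.6, 51.7], [534.3, 95.7]]
bundle [598.8  78.8] [[660.0, 138.2], [670.7, 31.7], [537.6, 22.3], [526.7, 123.2]]
booklet [614.2 290.2] brass [620.3 287.7]
text brass [ 612.  -134.7]
table px [128 132 136] acr [126 129 133]
booklet [615.9 290.5] [143.8 113.8] 84.7 box [[553.0, 224.0], [666.0, 214.0], [679.0, 357.0], [566.0, 367.0]]
bundle [596.   79.5] [142.4 108. ] 4.8 box [[520.0, 127.0], [530.0, 20.0], [671.0, 32.0], [662.0, 139.0]]
text [ 610.7 -137.8] [113.4 141.6] 13.6 box [[539.0, -82.0], [572.0, -220.0], [682.0, -193.0], [649.0, -56.0]]
```

All three are centred within about 5 mm. The bundle, booklet and text block have not moved, and the robot is clear of everything, so I'll hand in.

```bash
python3 -c "
from rig import robot;print(robot.finish_job())"
```

```text
the job is handed in; nothing more can be done
None
```

The job is handed in: one brass weight stands on the text block, one on the booklet, and the acrylic block lies lengthwise on the tied bundle, each within about 5 mm of centre, with the bundle, text block and booklet still in place and the jar and spool never touched.

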